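Unlock and slide open the chopstick case

ROBOT

A 7-joint arm with a two-finger parallel gripper is mounted at the origin on the work surface. World frame = base frame: x ahead of the robot, y to its left, z up, the work surface at z = 0. Lengths are in mm, angles in rad, forces in N, time in s.
With the tool pointing down it reaches from about 425 to 875 mm from the base axis. Payload 8.4 kg.
Tool frame: the origin (TCP) lies at the very end of the fingers, on their centre line; the grasp point (between the pads) lies 19 mm behind it; z points along the fingers, y is the direction in which the jaws open and shut (so a half turn about z gives the same grasp; the last joint's range is limited). The gripper opens to 87 mm and grips with 3 to 60 N. Pads are 19 mm wide; open, the fingers measure 117 mm over their backs; the gripper's body (75 mm by 190 mm) begins 51 mm behind the grasp point.
Start: joints at [-1.337, 0.333, 0.04, 1.465, -0.013, 1.343, -0.059], TCP at [212.349, 614.306, 222.546] pointing down, gripper open.
Joint ranges: [-2.58, 2.58], [-0.38, 2.09], [-1.3, 1.39], [0.25, 2.4], [-1.5, 4.64], [0.08, 2.09], [-2.65, 2.65]. Speed limits (rad/s): [2.22, 2.22, 2.79, 2.79, 3.14, 3.14, 3.14].

INTERFACE

Orientations are given as a rotation vector (axis times angle).
In Python, from cell import arm, cams gives the robot as it stands.
- The arm moves only by the tool send_rows, never from a script. Its argument "increments" is one flat list of numbers, 6 for each row, row after row: the shift along the world's x, y, z in cm, then the turn, a rotation vector about the world's x, y, z in rad. In form: [dx, dy, dz, wx, wy, wz, dx, dy, dz, wx, wy, wz, ...]. A call has 1 to 8 rows; each row shifts and turns the commanded pose from where the row before left it; what a row does not reach is not made up. A row lasts 1/10 s, in which the tool goes at most 50 mm and 8.59 degrees, less where a joint would pass 70% of its speed; a pose out of reach is approached as far as the arm can. A call with a gripper value outside its range is refused whole. "hand" is the opening, from 0 (shut) to 1 (fully open), set as the call begins (left out, the last holds). The fingers move at their own pace and stop on an object; "grip_force" is the grip in N (left out, the last holds). Time passes only in rows, so rows that do not move let the fingers close. It gives the time, the measured TCP pose, the force and the opening at its end, in the units of the state.
- arm.observe(): the state, without advancing time (a new reading comes with each control period).
- cams.capture(name): name is "side" or "top" or "wrist"; returns the picture (420x560x3 uint8, blue, green, red); there is no depth.
- cams.camera_model(name): a dict with "mtx" (3x3 intrinsics, pixels), "D" ([k1, k2, p1, p2, k3] as OpenCV has them; the pictures are not rectified), "T" (4x4, takes a point from camera to world coordinates). Camera axes: x right, y up, looking along -z (the intrinsics and any distortion apply to the point x, -y, -z); pixel columns grow to the right and rows downward; lengths in mm; the calibration is good to about 2 mm. A picture is of the moment at which its call begins: read the wrist's pose just before it. camera_model takes no time and is no camera call; for the wrist camera it gives the pose at the moment of the call.
- arm.hand_in(): hands the job in, once; it reports no verdict.
The state is a dict: "clock": time; "q": joint angles; "joint_velocities": joint speeds; "joint_torque": joint torques, N m; "tool_pos": TCP position; "tool_rot": TCP orientation; "force": force on the tool from outside, world axes, zero at the start; "torque": the same for the moment, N m; "opening": finger opening in mm.
Only numpy, scipy, OpenCV 4.12 (cv2) and the standard library are available. Lean on these libraries where they do the work, as an engineer would, in place of code of your own. Each camera call takes 0.05 s, during which the arm holds its last target. There are 200 camera calls.

TASK

Open the red chopstick case for dinner: press its square spring plate down with a fingertip and, keeping it down, push the lid by its ridge so that it slides over the plate, on until the lid is fully open and the plate springs up again in the lid's second window, locking it open. The case must stay seated in its wooden cradle, never lifted out of it, and the dishes, shaker, bowl, cup and chopstick rest must be left standing where they are. Finish with the hand clear of everything.

Things in the scene. Friction and masses are not known exactly. Their poses are not given: they have to be found in the camera images.
- plate_top (a point): Centre of the top of the catch plate, a bare-metal push plate, 42 x 42 mm, that a spring (2 N up, about 6.5 N fully down) pushes up through a window in the red case's lid. At rest its top is 4 mm above the lid's top, 65 mm above the table. The point moves with the plate. Axes (same for all points here): x = level, the way the lid slides open, y = level, across the case, z = up.
- plate (a joint): How far the catch plate is pressed, m: 0 = up, 0.014 = bottomed. From about 0.0105 its top is below the lid's underside and the lid can slide over it; less, and it blocks the lid. Once the lid's solid bar is over it, the lid keeps it down at about 0.010 until the second window arrives, where it springs up.
- ridge (a point): Middle of the upright face, looking at the plate, of the lid's finger ridge: a bar 50 mm wide (y), 8 mm thick (x), rising 15 mm above the lid's top; the point is 9 mm above the lid's top. The face is flush with the first window's edge, 23.5 mm along x from the plate's centre when shut. Pushed along x it takes the lid with it; the point moves with the lid.
- lid (a joint): How far the lid is slid open, m: 0 = shut, locked by the plate; 0.101 = open stop. From 0.0975 on the plate can spring up in the second window and locks the lid open. Sliding takes about 1 N, plus up to 4 N while the plate rubs under the lid.
- window2 (a point): Centre of the lid's second, empty window, level with the lid's top; moves with the lid. Both windows are 47 mm (x) by 49 mm (y) and go through the lid, which is 268 x 74 x 6 mm. The plate fills the first, with 2.5 mm free before and behind it. The second lies 100 mm towards -x from it; the solid bar between them is 53 mm long.
- deck_end (a point): Middle of the case's end edge on the +x side, on the deck: the level floor 5 mm under the lid's underside, 1 mm below the top of the bottomed plate, 50 mm above the table. It runs before and behind the plate and is open at this end (44 mm along x from the plate's centre), so a fingertip can run along x over plate and deck and out past the end, pushing the ridge.
- case_mid (a point): Middle of the red plastic chopstick case (268 along x, 90 mm wide, 61 mm high, weighted base, about 1 kg in all), 30 mm above its underside; the plate's centre is 90 mm along x from here. It stands loose, its underside 5 mm above the table, in a shallow wooden cradle (284 x 110 mm, rim 18 mm high) fixed to the table. The lid's top is 56 mm above the case's underside.
- dish_a: White ceramic sauce dish, 88 mm across, 20 mm high. Loose, a bystander; origin at the centre of its underside.
- dish_b: White ceramic sauce dish, 88 mm across, 20 mm high. Loose, a bystander; origin at the centre of its underside.
- dish_c: White ceramic sauce dish, 88 mm across, 20 mm high. Loose, a bystander; origin at the centre of its underside.
- shaker: Glass shaker with a steel cap, 46 mm across, 76 mm high. Loose, a bystander; origin at the centre of its underside.
- rice_bowl: Black melamine rice bowl, 116 mm across, 62 mm high. Loose, a bystander; origin at the centre of its underside.
- teacup: Blue ceramic teacup, 70 mm across, 80 mm high. Loose, a bystander; origin at the centre of its underside.
- rest: White ceramic chopstick rest, 18 x 55 x 12 mm. Loose, a bystander; origin at the centre of its underside.

How it is judged (in metres and radians):
On the way, in this order (a step that is already met when the one before it is completed fails the run):
1. the plate is pressed down below the lid, the lid not yet slid (value of joint plate above 0.0095 m and value of joint lid below 0.015 m), for 0.05 s.
2. the lid is being slid over the plate, which stays down under it (value of joint lid above 0.04 m and value of joint plate above 0.008 m), for 0.05 s.
At the end, for the whole second after the job is handed in: The lid is slid open by more than 96 mm (of 101) and at rest, the plate has sprung up in the second window to within 3 mm of its rest height, the case is within 20 mm of where it stood, and every bystander within 30 mm (value of joint lid above 0.096 m and value of joint plate below 0.003 m and velocity of joint lid below 0.01 m/s and not (distance of case_mid from where it was at the start of the episode above 0.02 m) and not (distance of any of dish_a, dish_b, dish_c, shaker, rice_bowl, teacup, rest from where it was at the start of the episode above 0.03 m)); the robot touches nothing.
It fails at once if the case is lifted or dragged more than 20 mm (distance of case_mid from where it was at the start of the episode above 0.02 m).
It fails at once if a bystander is shoved, lifted or carried more than 30 mm (distance of any of dish_a, dish_b, dish_c, shaker, rice_bowl, teacup, rest from where it was at the start of the episode above 0.03 m).
It fails at once if a bystander is tipped over (angle between any of dish_a, dish_b, dish_c, shaker, rice_bowl, teacup, rest's own z axis and vertical above 0.5 rad).
It also fails if it takes over 38 s, if anything falls off the work surface, if the arm or the gripper's body presses on something with over 40 N, if the wrist force passes 120 N, or if a joint passes its speed limit or range.

## Working session

There is one attempt and no reset: what is moved stays moved. The work goes in short steps, Python scripts to look and compute and a tool call to move; the robot and the scene stay as the last step left them, time stands still between calls to the robot, and variables do not carry over. Pictures are saved under pics/ and viewed, about 8 in all and at most 12, crops included, and the job is handed in when it is done.

Besides the shell and the picture viewer there is one more tool, called after "Emit:" by a JSON object that holds its "fn" and its "kwargs", one argument or row to a line. send_rows: Moves the arm, as the interface text tells. Its arguments: {"type":"object","properties":{"increments":{"type":"array","items":{"type":"number"}},"hand":{"type":"number"},"grip_force":{"type":"number"}},"required":["increments"]}

```bash
ls; mkdir -p pics; python3 - <<'E'
from cell import arm,cams
import cv2,numpy as np
s=arm.observe();print(s)
for n in ("top","side"):
    cv2.imwrite(f"pics/{n}1.png",cams.capture(n)); m=cams.camera_model(n);print(n,m)
E
```

```text
pics
{'clock': 0.0, 'q': array([-1.33716431,  0.33389531,  0.03986494,  1.4662787 , -0.01337067,
        1.34332304, -0.05847037]), 'joint_velocities': array([ 0.00014445,  0.00041768,  0.00076034,  0.00135603, -0.0002329 ,
       -0.00019025, -0.00103712]), 'joint_torque': array([-4.49190748e-04, -6.56355000e+01,  1.33481674e+00, -4.03800595e+01,
       -5.98771591e-02,  4.49318625e-02,  1.72801201e-04]), 'tool_pos': array([212.24474473, 613.86147926, 221.66562565]), 'tool_rot': array([-5.20336427e-01, -3.09806251e+00,  2.56547124e-03]), 'force': array([-0.85374883,  0.31765163, -0.31218155]), 'torque': array([-0.0313687 , -0.00293789,  0.00386129]), 'opening': 86.70435090914707}
top {'mtx': array([[400.41044249,   0.        , 276.38570457],
       [  0.        , 400.41044249, 212.40973915],
       [  0.        ,   0.        ,   1.        ]]), 'D': array([-0.00114251,  0.        ,  0.        ,  0.        ,  0.        ]), 'T': array([[ 2.48476831e-02,  9.97286726e-01, -6.92948726e-02,
         5.28963876e+02],
       [-9.99484457e-01,  2.33729795e-02, -2.20118871e-02,
        -6.79946010e+01],
       [-2.03325352e-02,  6.98060926e-02,  9.97353346e-01,
         7.85066672e+02],
       [ 0.00000000e+00,  0.00000000e+00,  0.00000000e+00,
         1.00000000e+00]])}
side {'mtx': array([[379.33947931,   0.        , 283.75851105],
       [  0.        , 379.33947931, 210.64359222],
       [  0.        ,   0.        ,   1.        ]]), 'D': array([-0.10507979,  0.        ,  0.        ,  0.        ,  0.        ]), 'T': array([[-9.35106440e-01,  1.76667615e-01, -3.07188052e-01,
         3.16234938e+02],
       [-3.53671981e-01, -5.19541888e-01,  7.77812546e-01,
         5.92048880e+02],
       [-2.21827733e-02,  8.35981328e-01,  5.48309351e-01,
         5.37186834e+02],
       [ 0.00000000e+00,  0.00000000e+00,  0.00000000e+00,
         1.00000000e+00]])}
```

View pics/top1.png

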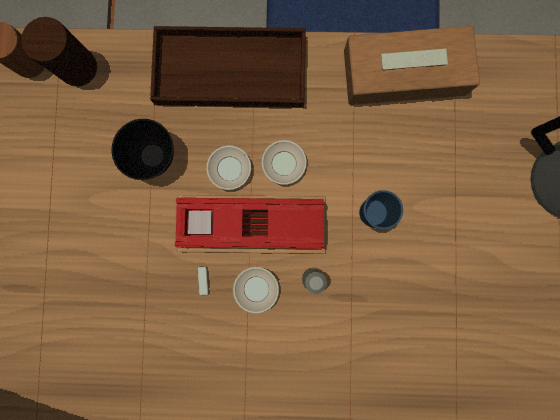

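View pics/side1.png

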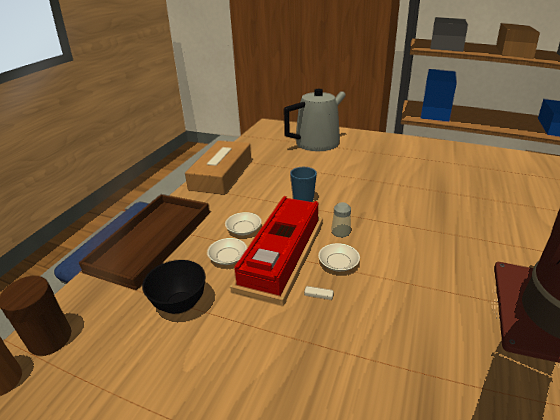

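```bash
python3 - <<'E'
import cv2
a=cv2.imread("pics/top1.png")[185:265,165:335]
cv2.imwrite("pics/c1.png",cv2.resize(a,None,fx=4.7,fy=4.7,interpolation=cv2.INTER_CUBIC))
E
cat > h.py <<'E'
import cv2,numpy as np
from cell import arm,cams
def pt(n,uv,z,m=None):
    m=m or cams.camera_model(n)
    p=cv2.undistortPoints(np.array([[uv]],float),m["mtx"],m["D"])[0,0]
    T=m["T"];d=T[:3,:3]@np.array([p[0],-p[1],-1]);o=T[:3,3]
    return o+d*(z-o[2])/d[2]
def px(n,P,m=None):
    m=m or cams.camera_model(n);T=m["T"]
    c=T[:3,:3].T@(np.array(P,float)-T[:3,3])*[1,-1,-1]
    return cv2.projectPoints(c[None],np.zeros(3),np.zeros(3),m["mtx"],m["D"])[0][0,0]
E
```

```text
(no output)
```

View pics/c1.png

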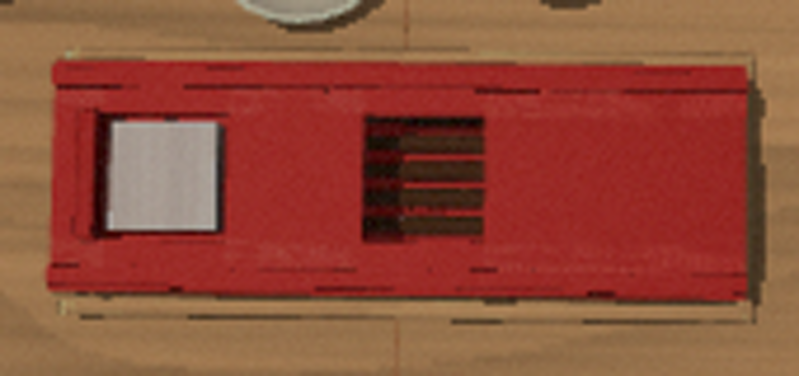

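```bash
python3 - <<'E'
from h import *
f=lambda u,v:((u+.5)/4.7-.5+165,(v+.5)/4.7-.5+185)
P=pt("top",f(163,176.5),65);W=pt("top",f(424,179),61)
print("plate",P,"w2",W,W-P)
for c in [(53,60),(747,67),(748,299),(47,290)]: print("corner",pt("top",f(*c),61))
for c in [(105,122),(221,122),(218,231),(105,231)]: print("pl",pt("top",f(*c),65))
for n,uv in dict(rest=(203,281),dish=(257,291),d2=(229,168),d3=(284,163)).items(): print(n,pt("top",uv,20))
print(pt("side",(264,256),65), px("side",P),pt("top",(143,150),62))
E
```

```text
plate [558.07057783  86.78043346  65.        ] w2 [559.68659943 -13.40558686  61.        ] [   1.6160216  -100.18602032   -4.        ]
corner [602.50512763 132.31663694  61.        ]
corner [ 605.8909866  -136.89576266   61.        ]
corner [ 516.75161424 -138.76245571   61.        ]
corner [513.39654915 130.8583212   61.        ]
pl [578.54718758 110.03622732  65.        ]
pl [579.59448425  65.16541106  65.        ]
pl [537.67474074  64.80345154  65.        ]
pl [536.60619292 108.33616472  65.        ]
rest [448.2359642   85.08389724  20.        ]
dish [432.26998632 -18.14298113  20.        ]
d2 [666.11040815  42.74243147  20.        ]
d3 [678.11547827 -63.43932091  20.        ]
[560.48184089  83.50505276  65.        ] [264.48365689 257.31131504] [688.73855061 196.71312345  62.        ]
```

Emit:
{"fn": "send_rows", "kwargs": {
  "increments": [2.16,-3.24,0,0,0,-0.0766,2.16,-3.24,0,0,0,-0.0766,2.16,-3.24,0,0,0,-0.0766,2.16,-3.24,0,0,0,-0.0766,2.16,-3.24,0,0,0,-0.0766,2.16,-3.24,0,0,0,-0.0766,2.16,-3.24,0,0,0,-0.0766,2.16,-3.24,0,0,0,-0.0766],
  "hand": 0,
  "grip_force": 20
}}

```text
clock: 0.9
tool_pos: [385.7, 353.5, 222.3]
tool_rot: [-1.435, -2.794, 0.001]
force: [0.6, 0.8, -0.3]
opening: 31.0
```

Emit:
{"fn": "send_rows", "kwargs": {
  "increments": [2.16,-3.24,0,0,0,-0.0766,2.16,-3.24,0,0,0,-0.0766,2.16,-3.24,0,0,0,-0.0766,2.16,-3.24,0,0,0,-0.0766,2.16,-3.24,0,0,0,-0.0766,2.16,-3.24,0,0,0,-0.0766,2.16,-3.24,0,0,0,-0.0766,2.16,-3.24,0,0,0,-0.0766]
}}

```text
clock: 1.7
tool_pos: [558.4, 94.5, 222.4]
tool_rot: [-2.211, -2.232, 0.0]
force: [0.6, 1.1, 0.5]
opening: 0.6
```

Emit:
{"fn": "send_rows", "kwargs": {
  "increments": [0,0,-4,0,0,0,0,0,-4,0,0,0,0,0,-3,0,0,0,0,0,0,0,0,0,0,0,0,0,0,0]
}}

```text
clock: 2.2
tool_pos: [557.9, 95.8, 113.0]
tool_rot: [-2.208, -2.235, 0.001]
force: [0.7, 0.3, 0.6]
opening: 0.1
```

```bash
python3 - <<'E'
from h import *
s=arm.observe();print(s["clock"],s["tool_pos"],s["tool_rot"],s["force"],s["opening"])
m=cams.camera_model("wrist")
print(px("side",s["tool_pos"]),px("wrist",s["tool_pos"],m),px("wrist",[558,87,65],m))
a=cams.capture("side");cv2.imwrite("pics/side2.png",cv2.resize(a[180:315,190:370],None,fx=4.4,fy=4.4,interpolation=cv2.INTER_CUBIC))
cv2.imwrite("pics/w2.png",cams.capture("wrist"))
E
```

```text
2.2 [557.93564648  95.80708793 112.99746145] [-2.20767616e+00 -2.23501133e+00  1.27398009e-03] [0.72287399 0.32477526 0.58379774] 0.12092415348978394
[261.27804667 240.23254993] [277.80340818 255.9336595 ] [277.65610335 240.58641913]
```

View pics/side2.png

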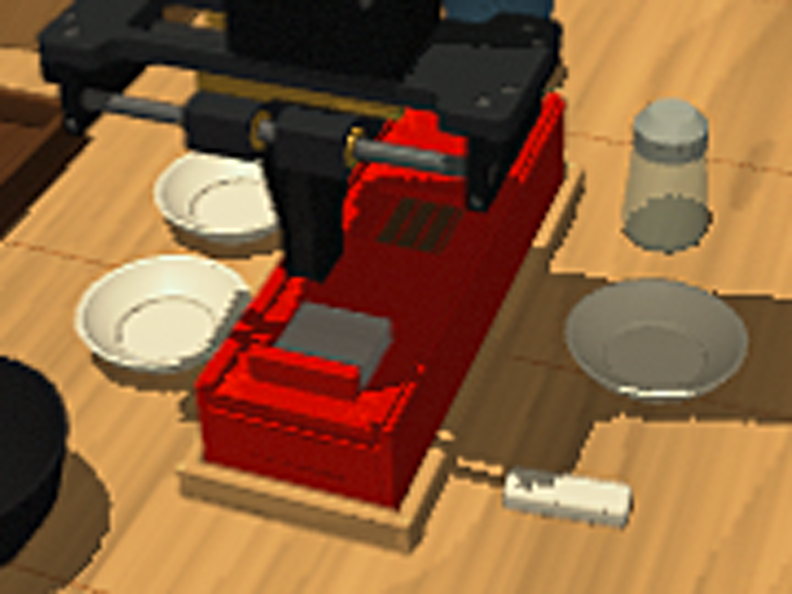

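View pics/w2.png

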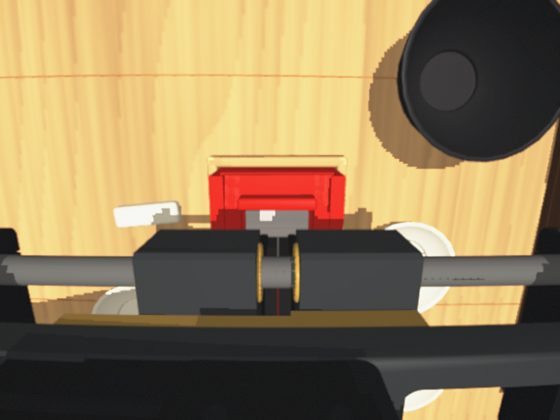

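```bash
python3 - <<'E'
from h import *
for uv,z in [((280,209),76),((280,209),65),((280,196),76),((245,205),76),((316,205),76),((280,157),18),((280,169),61)]: print(uv,z,pt("wrist",uv,z))
E
```

```text
(280, 209) 76 [560.47149813 111.65381666  76.        ]
(280, 209) 65 [560.62762492 108.85742987  65.        ]
(280, 196) 76 [560.36016534 119.92045562  76.        ]
(245, 205) 76 [538.71930246 113.97991877  76.        ]
(316, 205) 76 [582.79882897 114.45753213  76.        ]
(280, 157) 18 [560.73751864 138.42399581  18.        ]
(280, 169) 61 [560.32398635 134.66529012  61.        ]
```

Emit:
{"fn": "send_rows", "kwargs": {
  "increments": [0.1,0,-2.2,0,0,0,0,0,-2,0,0,0,0,0,-0.5,0,0,0,0,0,-0.4,0,0,0,0,0,-0.2,0,0,0,0,0,0,0,0,0]
}}

```text
clock: 2.9
tool_pos: [559.5, 96.2, 60.5]
tool_rot: [2.207, 2.235, 0.002]
force: [-1.8, 0.3, 3.1]
opening: 0.3
```

Emit:
{"fn": "send_rows", "kwargs": {
  "increments": [0,0,-0.3,0,0,0,0,0,-0.3,0,0,0,0,0,-0.2,0,0,0,0,0,0,0,0,0,0,0,0,0,0,0]
}}

```text
clock: 3.4
tool_pos: [559.7, 96.2, 51.9]
tool_rot: [2.207, 2.235, 0.002]
force: [0.1, 1.0, 5.8]
opening: 0.2
```

Emit:
{"fn": "send_rows", "kwargs": {
  "increments": [0,0.2,0,0,0,0,0,0.2,0,0,0,0,0,0.2,0,0,0,0,0,0.2,0,0,0,0,0,0.2,0,0,0,0,0,0.2,0,0,0,0,0,0,0,0,0,0]
}}

```text
clock: 4.1
tool_pos: [559.7, 106.5, 51.9]
tool_rot: [2.207, 2.233, -0.0]
force: [-0.7, -3.6, 6.1]
opening: 0.5
```

Emit:
{"fn": "send_rows", "kwargs": {
  "increments": [0,0.3,0,0,0,0,0,0.3,0,0,0,0,-0.02,0.3,0,0,0,0,0,0.3,0,0,0,0,0,0.3,0,0,0,0,0,0,0,0,0,0]
}}

```text
clock: 4.7
tool_pos: [559.3, 122.8, 51.6]
tool_rot: [2.207, 2.234, 0.001]
force: [2.6, -2.8, 0.8]
opening: 0.4
```

Emit:
{"fn": "send_rows", "kwargs": {
  "increments": [-0.01,0.8,0,0,0,0,-0.01,0.8,0,0,0,0,-0.01,0.8,0,0,0,0,-0.01,0.8,0,0,0,0,-0.01,0.8,0,0,0,0,-0.01,0.8,0,0,0,0,0,0.6,0,0,0,0,0,0,0,0,0,0]
}}

```text
clock: 5.5
tool_pos: [557.8, 178.2, 51.3]
tool_rot: [-2.206, -2.236, 0.0]
force: [-0.1, -0.2, 0.6]
opening: 0.5
```

```bash
python3 - <<'E'
from h import *
s=arm.observe();print(s["clock"],s["tool_pos"],s["force"])
a=cams.capture("side");cv2.imwrite("pics/side3.png",cv2.resize(a[180:315,190:370],None,fx=4.4,fy=4.4,interpolation=cv2.INTER_CUBIC))
E
```

```text
5.5 [557.79332239 178.18541984  51.3262975 ] [-0.10752674 -0.23275517  0.55182326]
```

View pics/side3.png

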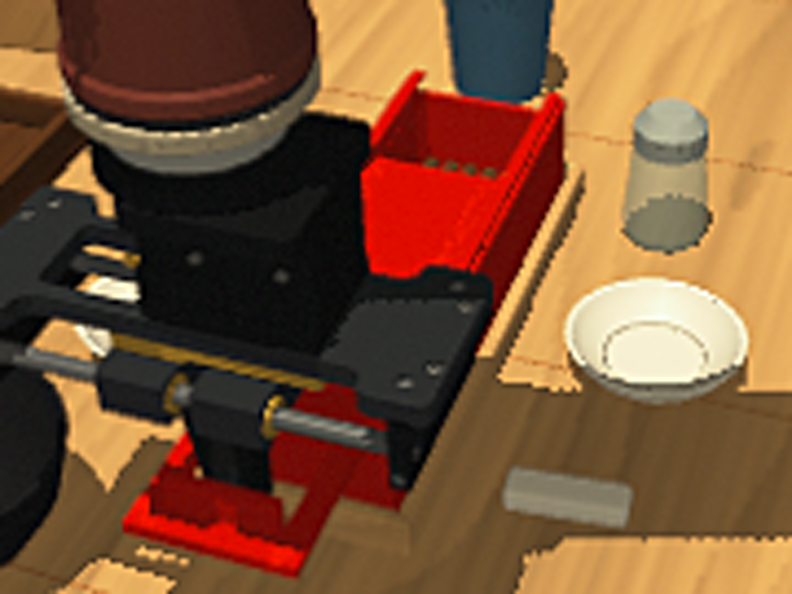

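Emit:
{"fn": "send_rows", "kwargs": {
  "increments": [-0.01,0.5,0,0,0,0,-0.01,0.5,0,0,0,0,-0.01,0.4,0,0,0,0,0,0.3,0,0,0,0,0,0.3,0,0,0,0,0,0.1,0,0,0,0,0,0,0,0,0,0]
}}

```text
clock: 6.25
tool_pos: [558.1, 199.0, 51.8]
tool_rot: [-2.207, -2.236, -0.002]
force: [0.3, -0.9, 0.0]
opening: 0.8
```

Emit:
{"fn": "send_rows", "kwargs": {
  "increments": [0,0.15,0,0,0,0,0,0.15,0,0,0,0,0,0.1,0,0,0,0,0,0,0,0,0,0]
}}

```text
clock: 6.65
tool_pos: [558.2, 199.4, 51.7]
tool_rot: [2.209, 2.232, -0.003]
force: [-1.4, -9.0, 3.2]
opening: 0.5
```

Emit:
{"fn": "send_rows", "kwargs": {
  "increments": [0,-0.5,0,0,0,0,0,-0.4,0,0,0,0,0,0,1,0,0,0,0,0,3,0,0,0,0,0,4,0,0,0,0,0,4,0,0,0,0,0,4,0,0,0,0,4,1,0,0,0]
}}

```text
clock: 7.45
tool_pos: [561.4, 228.0, 228.4]
tool_rot: [2.215, 2.223, 0.012]
force: [1.4, -0.0, 0.0]
opening: 0.7
```

Emit:
{"fn": "send_rows", "kwargs": {
  "increments": [-2,4,0,0,0,0,-2,4,0,0,0,0,-2,4,0,0,0,0,-2,4,0,0,0,0,0,0,0,0,0,0,0,0,0,0,0,0]
}}

```text
clock: 8.05
tool_pos: [476.9, 394.3, 222.0]
tool_rot: [-2.204, -2.238, -0.0]
force: [-0.1, -1.0, 0.5]
opening: 0.6
```

```bash
python3 - <<'E'
from h import *
s=arm.observe();print(s["clock"],s["tool_pos"],s["force"])
a=cams.capture("top");cv2.imwrite("pics/top4.png",cv2.resize(a[130:320,100:360],None,fx=3,fy=3,interpolation=cv2.INTER_CUBIC))
a=cams.capture("side");cv2.imwrite("pics/side4.png",cv2.resize(a[180:315,190:370],None,fx=4.4,fy=4.4,interpolation=cv2.INTER_CUBIC))
E
```

```text
8.05 [476.88220863 394.33899433 222.00955685] [-0.12367455 -1.01450776  0.5242958 ]
```

View pics/top4.png

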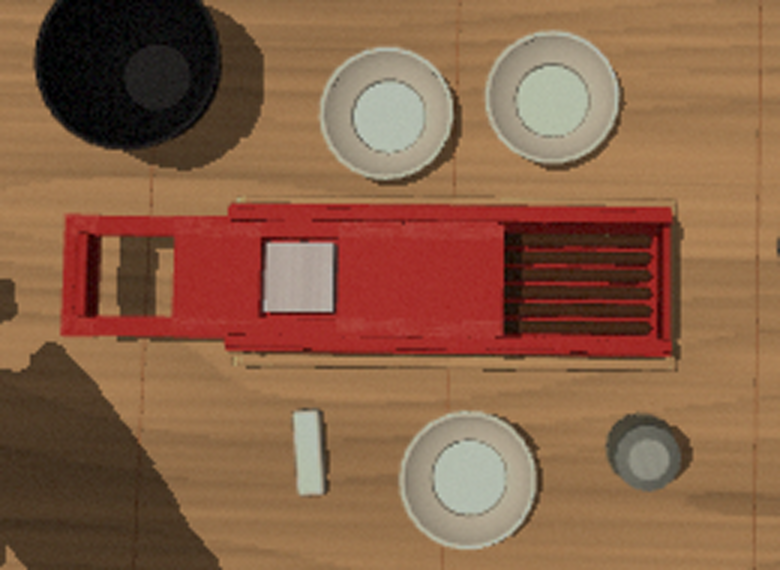

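View pics/side4.png

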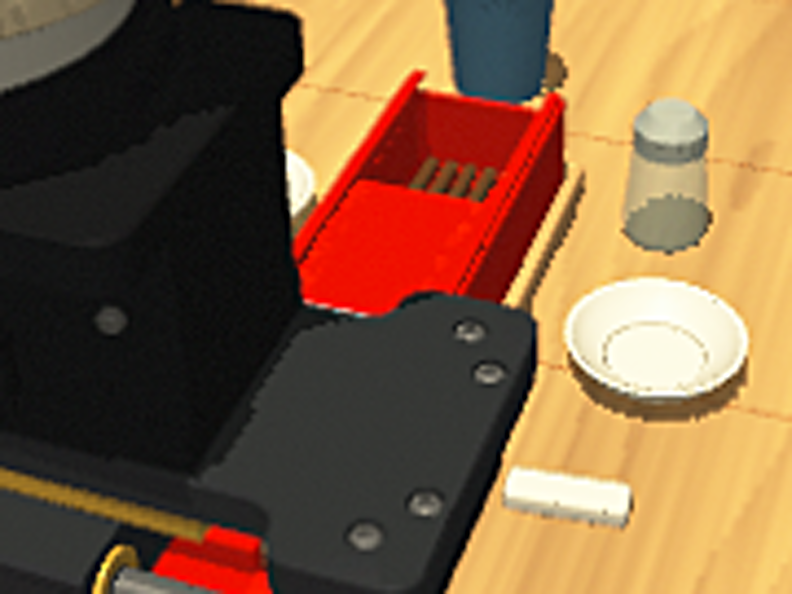

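Emit:
{"fn": "send_rows", "kwargs": {
  "increments": [-3.7,3.1,0,0,0,0.07,-3.7,3.1,0,0,0,0.07,-3.7,3.1,0,0,0,0.07,-3.7,3.1,0,0,0,0.07,-3.7,3.1,0,0,0,0.07,-3.7,3.1,0,0,0,0.07,-3.7,3.1,0,0,0,0.07,0,0,0,0,0,0]
}}

```text
clock: 8.95
tool_pos: [212.0, 613.4, 221.2]
tool_rot: [-1.584, -2.709, 0.001]
force: [0.4, -0.6, -0.6]
opening: 0.4
```

```bash
python3 - <<'E'
from h import *
s=arm.observe();print(s["clock"],s["tool_pos"],s["force"])
a=cams.capture("side");cv2.imwrite("pics/side5.png",cv2.resize(a[200:320,200:350],None,fx=5,fy=5,interpolation=cv2.INTER_CUBIC))
E
```

```text
8.95 [211.9897604  613.41338407 221.20388593] [ 0.42077494 -0.58116591 -0.56356035]
```

View pics/side5.png

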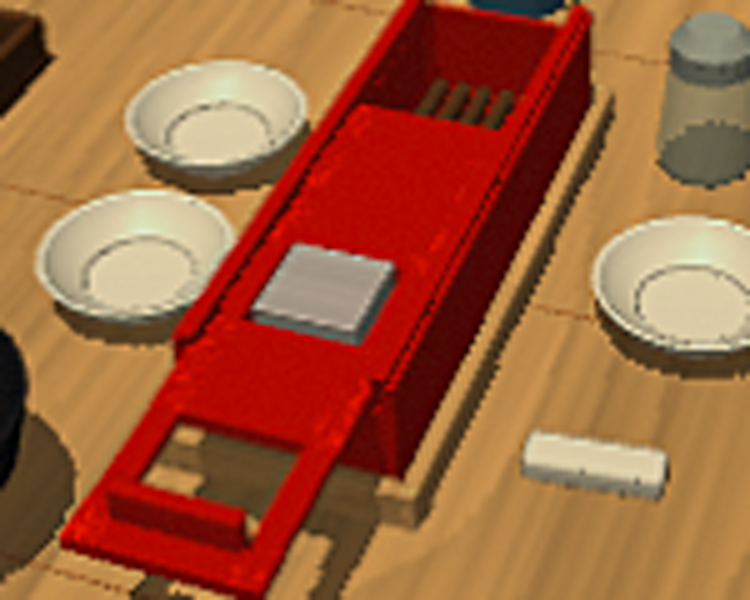

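```bash
python3 -c "
from cell import arm
print(arm.hand_in())"
```

```text
the job is handed in; nothing more can be done
None
```

I handed the job in with the case open. The shut fingers pressed the plate down 13 mm (5.8 N), then pushed the ridge along +y until the lid reached its stop (9 N). I then backed off, lifted clear and went back to about the start position. The clock read about 9 s of the 38 s allowed.

- **Lid and plate:** the last side picture shows the lid fully out, with the plate proud in the second window and its side faces visible.
- **Case and bystanders:** the case is still seated in its cradle. The dishes, shaker, bowl and chopstick rest look unmoved in the last top and side pictures. The teacup is only partly visible in the side pictures, but the hand never went near it.
- **Hand:** it touches nothing; the force reading was under 1 N, at noise level.

One small disagreement: the finger met the stop at y = 199.4, about 3 mm short of the 202.5 I expected from the camera measurements. I put this down to error in locating the ridge (about 2 mm) and in the assumed 19 mm finger width, since the plate could only have sprung up with the lid past 97.5 mm. I judged the lid and plate positions from the pictures, because the two joint values cannot be read directly.

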